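# Snap the last leg into an upturned worktop shelf

### The job

The little wooden worktop shelf lies upside down and still lacks one leg: three are snapped in, the fourth stands beside it. Pinch the red spring button of the loose leg in until it is flush, pick the leg up that way, slip it plug end down into the empty white collar, and go on gently, turning it to and fro if need be, until it stands fully home and the button pops out through the slot in the collar; then let go. Don't lean hard on the leg or the collar, don't shove the shelf about, and leave the mug, the spice jars and the tin where they are.

Things in the scene. Friction and masses are not known exactly. Their poses are not given: they have to be found in the camera images.
- leg: The loose leg: aluminium tube, 24 mm in diameter, 74 mm long with its black rubber foot (top 9 mm, same diameter), 60 to 100 g. Stands on the worktop on its plug end, foot up. Origin: centre of the plug end (2.5 mm chamfer), which goes into the collar; z up the tube. The red button is on its own -x side. With the button out it stops on the collar's rim: the button's end does not ride in.
- leg_button_face (a point): Middle of the button's face when out: 17 mm from the leg's axis, 24 mm above the plug end; its -x points out of the leg. Red oblong button, upright, 8 mm wide with rounded edges, 13 to 35 mm above the plug end. It moves in evenly wherever pressed, so one finger on its upper part (tips about 26 mm above the plug end) and one behind the tube leave its lower part free to enter the collar.
- leg_button (a joint): Travel of the red button: 0 = out (5 mm proud of the tube), 0.005 m = flush, stop at 0.0062. Its spring pushes with 3 N when out, 6 N when flush; a 40 N pinch presses it flush. It reads about 0.003 to 0.005 while the collar's bore holds it in; the leg then stays put when let go and can be gripped anew higher up. Sliding it farther down takes 4 to 8 N.
- collar_mouth (a point): Centre of the empty collar's mouth, level with the rim, 59 mm above the worktop; axes as the shelf's. White plastic tube, 26 mm bore, 32 mm outside. One slot for the button through its wall, 9.6 mm wide, 5.5 to 30.5 mm below the rim. The slot faces -x, but the collar may be screwed on turned by up to 0.8 rad either way about z, which this pose does not show.
- collar_floor (a point): Centre of the flat floor of the collar's bore, 42 mm below the rim, on which the plug end stands when home (32 mm of leg then stand above the rim). There the button is level with the slot and pops out if it points within about 0.2 rad of it; if not, twist the leg to and fro under a light push. The collar is tight and does not turn with the leg.
- shelf: The upturned shelf, loose on the worktop, 1.8 kg: pale wooden board 200 (x) by 300 (y) by 14 mm, a collar in each corner, 70 mm (x) and 120 mm (y) from the middle. Origin: centre of its lower face; z up. The empty collar is at x -70, y -120 mm; the other three hold fitted legs that reach 91 mm above the worktop.
- mug: White mug with red stripes, 87 mm in diameter with a handle (124 mm over all), 102 mm high; origin at its underside. Leave it.
- spice_jar_a: Spice jar with a dark cap, 41 mm in diameter, 105 mm high; origin at the centre of its underside. Leave it.
- spice_jar_b: Spice jar with a dark cap, 41 mm in diameter, 105 mm high; origin at the centre of its underside. Leave it.
- tin: Green food tin, 57 mm in diameter, 72 mm high; origin at the centre of its underside. Leave it.

How it is judged:
By the outcome, as a careful person would: the job done as asked, in the order asked, and still so for the second after the job is handed in, with the robot touching nothing.
It also fails if it takes over 67 s, if anything falls off the work surface, if the arm or the gripper's body presses on something with over 40 N, if the wrist force passes 120 N, or if a joint passes its speed limit or range.

### The arm

A 6-joint arm with a two-finger parallel gripper is mounted at the origin on a cart in front of the work surface, level with it; the furniture and walls round the work are solid. World frame = base frame: x ahead of the robot, y to its left, z up, the work surface at z = 0. Lengths are in m, angles in degrees, forces in N, time in s.
With the tool pointing down it reaches from about 0.3 to 0.75 m from the base axis. Payload 8.5 kg.
Tool frame: the origin (TCP) lies on the centre line of the jaws, within the pads' length; the fingertips stand 19 mm ahead of it and the grasp point (between the pads) is the TCP (env.tcp_to_tips is the z of the fingertips in the tool frame, in m); z points along the fingers, y is the line along which they close (so a half turn about z gives the same grasp; the last joint's range is limited). The gripper opens to 85 mm and grips with 20 to 120 N. Pads are 22 mm wide; open, the fingers measure 114 mm over their backs; the gripper's body (76 mm by 85 mm) begins 54 mm behind the grasp point. The pads swing forward as they close: fully open they stand 13 mm farther back than shut.
Start: joints at [53.44, 21.807, 74.336, -0, 83.858, -12.336], TCP at [0.226, 0.502, 0.25] pointing down, gripper open.
Joint ranges: [-178.18, 178.18], [-50.72, 133.34], [12.68, 142.11], [-81.47, 261.47], [9.98, 163.14], [-165.26, 165.26]. Speed limits (degrees/s): [136.94, 136.94, 180, 180, 180, 180].

### API

Orientations are given as a 3x3 rotation matrix whose columns are the frame's x, y, z axes.
In Python, from rig import env gives the robot as it stands.
- The arm moves only by the tool servo_tool, never from a script. Its argument "steps" is a list of rows, each an object of numbers: "tx", "ty", "tz": the shift along the world's x, y, z in cm; "yaw": the turn about the world's z in degrees; "claw": the finger opening in cm, from 0 to 8.54. In form: [{"tx": .., "ty": .., "tz": .., "yaw": .., "claw": ..}, ...]. A call has 1 to 20 rows; each row shifts and turns the commanded pose from where the row before left it; what a row does not reach is not made up. A row lasts 1/10 s, in which the tool goes at most 50 mm and 8.59 degrees, less where a joint would pass 70% of its speed; a pose out of reach is approached as far as the arm can. A call with a gripper value outside its range is refused whole. The fingers move at their own pace and stop on an object; "newtons" is the grip in N (left out, the last holds). Time passes only in rows, so rows that do not move let the fingers close. It gives the time, the measured TCP pose, the force, the opening and the grip force at its end, in the units of the state.
- env.observe(): the state, without advancing time (a new reading comes with each control period).
- env.get_image(name): name is "scene" or "top" or "wrist"; returns (picture, depth): 384x512x3 uint8, red, green, blue; 384x512 float32, m along the optical axis (not along the pixel's ray), 0 where there is no reading.
- env.camera_model(name): a dict with "fovy" (degrees; the focal length in pixels is half the picture's height over the tangent of half this angle, whatever the lens; pixels are square), "cx", "cy" (the principal point, pixels), "T" (4x4, takes a point from camera to world coordinates). Camera axes: x right, y down, z forward; pixel columns grow to the right and rows downward; lengths in m; the calibration is good to about 2 mm. A picture is of the moment at which its call begins: read the wrist's pose just before it. camera_model takes no time and is no camera call; for the wrist camera it gives the pose at the moment of the call.
- env.close_job(): hands the job in; it is judged then, once.
The state is a dict: "time_s": time; "q": joint angles; "qvel": joint speeds; "joint_efforts": joint torques, N m; "position": TCP position; "tool_rot": TCP orientation; "ft_force": force on the tool from outside, world axes, zero at the start; "wrist_torque": the same for the moment, N m; "grip_width": finger opening in m; "gripper_force": force on a finger pad.
Only numpy, scipy, OpenCV 4.12 (cv2) and the standard library are available. Lean on these libraries where they do the work, as an engineer would, in place of code of your own. Each camera call takes 0.05 s, during which the arm holds its last target. There are 200 camera calls.

## Working session

There is one attempt and no reset: what is moved stays moved. The work goes in short steps, Python scripts to look and compute and a tool call to move; the robot and the scene stay as the last step left them, time stands still between calls to the robot, and variables do not carry over. Pictures are saved under pics/ and viewed, at most 10 in all, crops included, and the job is handed in when it is done.

Besides the shell and the picture viewer there is one more tool, called after "Emit:" as a command line: name --argument value ..., lists and objects as JSON in quotes. servo_tool: Moves the arm, as the interface text tells. Its arguments: {"type":"object","properties":{"steps":{"type":"array"},"newtons":{"type":"number"}},"required":["steps"]}

```bash
mkdir -p pics; ls; python3 - <<'E'
from rig import env
import cv2,numpy as np
ims=[]
for n in ("scene","top","wrist"):
    p,d=env.get_image(n); m=env.camera_model(n); np.savez(f"pics/{n}0.npz",p=p,d=d,T=m["T"],f=192/np.tan(np.radians(m["fovy"]/2)),c=[m["cx"],m["cy"]])
    print(n,m["fovy"],m["cx"],m["cy"],np.round(m["T"],3).tolist(),(d>0).mean()); ims.append(p[:,:,::-1])
for n,i in zip(("scene","top","wrist"),ims): cv2.imwrite(f"pics/{n}0.png",i)
cv2.imwrite("pics/both0.png",cv2.resize(np.hstack(ims[:2]),(800,300)))
print(env.observe())
E
```

```text
pics
scene 48.24588046427575 257.94104711490564 192.53350711930233 [[0.896, -0.208, 0.392, 0.04], [-0.443, -0.456, 0.771, -0.762], [0.019, -0.865, -0.501, 0.648], [0.0, 0.0, 0.0, 1.0]] 0.9939982096354166
top 53.23837862096116 251.05142795383202 188.68478487116204 [[-0.0, -0.992, 0.128, 0.361], [-1.0, -0.001, -0.013, 0.111], [0.013, -0.128, -0.992, 1.107], [0.0, 0.0, 0.0, 1.0]] 0.9958343505859375
wrist 69.12801452855886 259.875247709959 189.42113265556083 [[0.41, 0.867, 0.282, 0.153], [0.912, -0.389, -0.129, 0.534], [-0.003, 0.31, -0.951, 0.374], [0.0, 0.0, 0.0, 1.0]] 0.9960225423177084
{'time_s': 0.15, 'q': array([ 5.34400809e+01,  2.18329325e+01,  7.43708315e+01,  1.36165148e-04,
        8.38596996e+01, -1.23359002e+01]), 'qvel': array([ 0.0057471 , -0.14646318, -0.13274234, -0.08236614, -0.08444129,
        0.05445534]), 'joint_efforts': array([ 1.73862543e-03, -4.48623919e+01, -2.31340832e+01, -2.33747105e-04,
        3.82607512e-03, -2.97110978e-05]), 'position': array([0.22554964, 0.50140721, 0.24986925]), 'tool_rot': array([[-9.11948009e-01,  4.10305242e-01, -6.61683447e-04],
       [ 4.10305706e-01,  9.11947607e-01, -8.88294014e-04],
       [ 2.38948945e-04, -1.08157045e-03, -9.99999387e-01]]), 'ft_force': array([ 0.12962855, -0.28235394,  0.38803141]), 'wrist_torque': array([-0.00916126,  0.01658171, -0.00785766]), 'gripper_force': 0.0, 'grip_width': 0.08526734032404258}
```

View pics/top0.png

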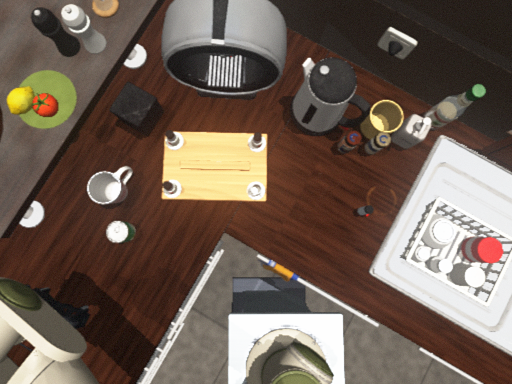

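View pics/scene0.png

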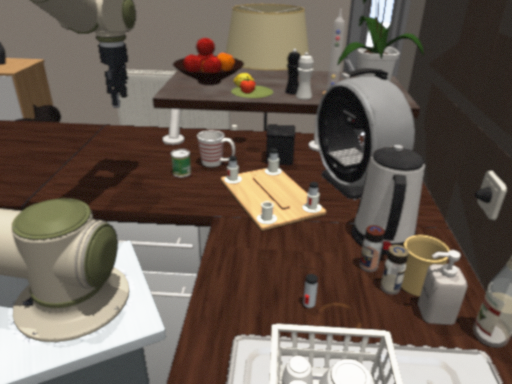

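The top view shows the shelf at (163-267, 132-201), with the empty collar at (256,190) and the loose leg at about (366,210). The scene view shows the leg at (311,290) with its red button facing the camera. Next I measure from both views.

```bash
cat > h.py <<'E'
import numpy as np,cv2
def load(n):
    z=np.load(f"pics/{n}.npz"); return z["p"],z["d"],z["T"],float(z["f"]),z["c"]
def ray(L,u,v):
    p,d,T,f,c=L; r=T[:3,:3]@np.array([(u-c[0])/f,(v-c[1])/f,1.]); return T[:3,3],r
def plane(L,u,v,z):
    o,r=ray(L,u,v); return o+r*(z-o[2])/r[2]
def cloud(L):
    p,d,T,f,c=L; v,u=np.mgrid[:384,:512]; X=np.stack([(u-c[0])/f*d,(v-c[1])/f*d,d],-1); return X@T[:3,:3].T+T[:3,3]
def two(A,a,B,b):
    o1,r1=ray(A,*a);o2,r2=ray(B,*b); s=np.linalg.lstsq(np.stack([r1,-r2],1),o2-o1,rcond=None)[0]
    return o1+s[0]*r1,o2+s[1]*r2
def snap(env,n,name):
    m=env.camera_model(n);p,d=env.get_image(n)
    np.savez(f"pics/{name}.npz",p=p,d=d,T=m["T"],f=192/np.tan(np.radians(m["fovy"]/2)),c=[m["cx"],m["cy"]])
    cv2.imwrite(f"pics/{name}.png",p[:,:,::-1]); return load(name)
E
python3 - <<'E'
from h import *
S=load("scene0");T=load("top0")
a=cv2.resize(S[0][250:325,270:370],(400,300),interpolation=2);b=cv2.resize(T[0][170:245,320:420],(400,300),interpolation=2)
c=cv2.resize(S[0][165:240,220:320],(400,300),interpolation=2);e=cv2.resize(T[0][165:225,215:295],(400,300),interpolation=2)
cv2.imwrite("pics/crops0.png",np.vstack([np.hstack([a,b]),np.hstack([c,e])])[:,:,::-1])
for n,L,(u0,u1,v0,v1) in (("top",T,(350,385,195,225)),("scene",S,(300,325,265,312))):
    C=cloud(L)[v0:v1,u0:u1]; m=(C[...,2]>.03)&(C[...,2]<.1); P=C[m]; print(n,len(P),P.min(0),P.max(0),np.median(P,0))
    t=(C[...,2]>.066)&(C[...,2]<.085); print(" top",t.sum(),C[t].mean(0))
    I=L[0][v0:v1,u0:u1].astype(int); r=(I[...,0]>1.8*I[...,1])&(I[...,0]>110)&(C[...,2]>.005)
    print(" red",r.sum(),C[r].mean(0) if r.any() else"")
C=cloud(T);b=(C[...,2]>.008)&(C[...,2]<.022); I=T[0].astype(int)
b=b&(I[...,0]>I[...,2]+50); b[:120]=0;b[215:]=0;b[:,:150]=0;b[:,280:]=0
P=C[b]; r=cv2.minAreaRect(P[:,:2].astype(np.float32)); print(b.sum(),r)
print(cv2.boxPoints(r))
k=(C[...,2]>.045)&(C[...,2]<.07);k[:175]=0;k[205:]=0;k[:,:240]=0;k[:,275:]=0
print("collar",k.sum(),C[k].mean(0),C[k].min(0),C[k].max(0))
E
```

```text
top 105 [ 0.42500688 -0.23349225  0.03030697] [ 0.45016193 -0.21073247  0.07910589] [ 0.4388964  -0.21905143  0.07253104]
 top 67 [ 0.43944379 -0.22219708  0.07409176]
 red 6 [ 0.41557217 -0.17194596  0.21212481]
scene 266 [ 0.42177018 -0.23740447  0.03032006] [ 0.44889577 -0.21318667  0.07621994] [ 0.43207967 -0.23111873  0.0588502 ]
 top 101 [ 0.43545115 -0.22663772  0.07235471]
 red 23 [ 0.42597019 -0.23252134  0.03002388]
5393 ((0.5702871680259705, 0.20121648907661438), (0.2997173070907593, 0.20082207024097443), 88.53974151611328)
[[0.46608981 0.05396533]
 [0.6668467  0.04884768]
 [0.6744845  0.34846765]
 [0.47372764 0.3535853 ]]
collar 49 [0.49818784 0.08199643 0.05757041] [0.4814827  0.06709479 0.04610818] [0.51224311 0.09756218 0.0628459 ]
```

View pics/crops0.png

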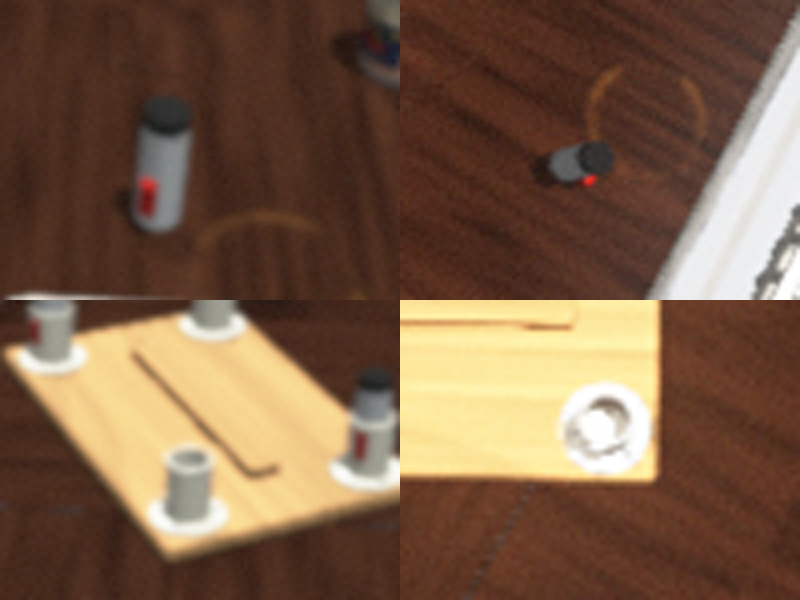

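The loose leg is at about (0.438,-0.224), with its button facing roughly -x-y. The collar is at about (0.497,0.083), and its slot is not visible from the scene camera. I'll bring the wrist camera to the collar's -x+y side.

Emit:
servo_tool --steps '[{"tx": 0.6,"ty": -1.5,"tz": -0.3},{"tx": 1.2,"ty": -3,"tz": -0.5},{"tx": 1.2,"ty": -3.2,"tz": -0.5},{"tx": 1.2,"ty": -3.2,"tz": -0.5},{"tx": 1.2,"ty": -3.2,"tz": -0.5},{"tx": 1.2,"ty": -3.2,"tz": -0.5},{"tx": 1.2,"ty": -3.2,"tz": -0.5},{"tx": 1.2,"ty": -3.2,"tz": -0.5},{"tx": 1.2,"ty": -3.2,"tz": -0.5},{"tx": 1.2,"ty": -3.2,"tz": -0.5},{"tx": 1.2,"ty": -3,"tz": -0.5},{"tx": 0.6,"ty": -1.5,"tz": -0.3},{},{},{}]'

```text
invalid input at $.steps[0]: expected keys tx, ty, tz, yaw, claw
```

```bash
python3 - <<'E'
from h import *
from rig import env
L=snap(env,"wrist","w1"); print(env.tcp_to_tips, env.observe()["position"],env.observe()["time_s"])
cv2.imwrite("pics/w1v.png",cv2.resize(L[0],(768,576),interpolation=2)[:,:,::-1])
E
```

```text
0.019 [0.22559381 0.50144967 0.2499592 ] 0.2
```

View pics/w1v.png

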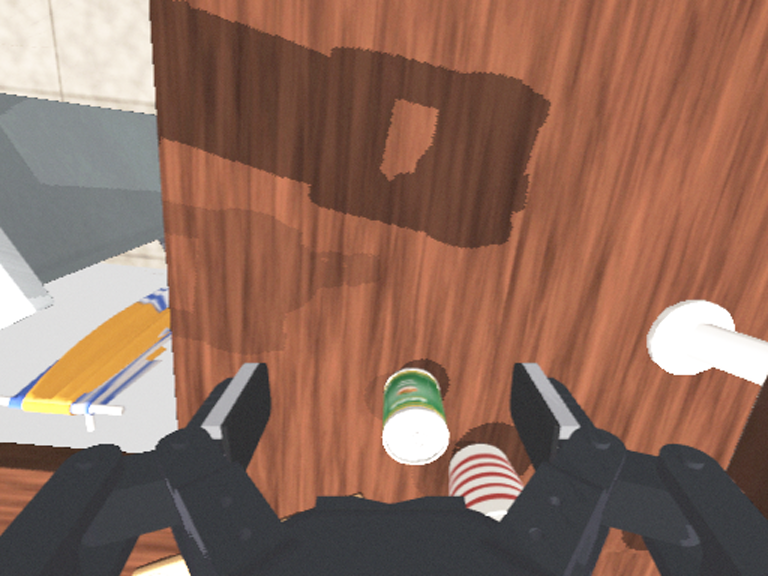

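The first move was refused because every row needs all the keys. The picture shows the tin at (415,430) between the open fingers, so I can look between them with the collar there.

Emit:
servo_tool --steps '[{"tx": 0.7,"ty": -1.5,"tz": 0,"yaw": 0,"claw": 8.5},{"tx": 1.5,"ty": -3.2,"tz": 0,"yaw": 0,"claw": 8.5},{"tx": 1.5,"ty": -3.3,"tz": 0,"yaw": 0,"claw": 8.5},{"tx": 1.5,"ty": -3.3,"tz": 0,"yaw": 0,"claw": 8.5},{"tx": 1.5,"ty": -3.3,"tz": -1,"yaw": 0,"claw": 8.5},{"tx": 1.5,"ty": -3.3,"tz": -1,"yaw": 0,"claw": 8.5},{"tx": 1.5,"ty": -3.3,"tz": -1,"yaw": 0,"claw": 8.5},{"tx": 1.5,"ty": -3.3,"tz": -1,"yaw": 0,"claw": 8.5},{"tx": 1.5,"ty": -3.3,"tz": -1,"yaw": 0,"claw": 8.5},{"tx": 1.5,"ty": -3.3,"tz": -1,"yaw": 0,"claw": 8.5},{"tx": 1.5,"ty": -3.3,"tz": -1,"yaw": 0,"claw": 8.5},{"tx": 1.4,"ty": -3,"tz": -1,"yaw": 0,"claw": 8.5},{"tx": 0,"ty": 0,"tz": 0,"yaw": 0,"claw": 8.5},{"tx": 0,"ty": 0,"tz": 0,"yaw": 0,"claw": 8.5}]'

```text
time_s: 1.6
position: [0.3963, 0.1268, 0.1703]
tool_rot: [[-0.911, 0.412, -0.001], [0.412, 0.911, 0.0], [0.001, -0.0, -1.0]]
ft_force: [-0.2, 0.6, 0.5]
grip_width: 0.0851
gripper_force: 0.0
```

```bash
python3 - <<'E'
from h import *
from rig import env
L=snap(env,"wrist","w2"); print(env.observe()["position"],env.observe()["time_s"])
cv2.imwrite("pics/w2v.png",cv2.resize(L[0],(768,576),interpolation=2)[:,:,::-1])
E
```

```text
[0.39621431 0.12746128 0.17049779] 1.65
```

View pics/w2v.png

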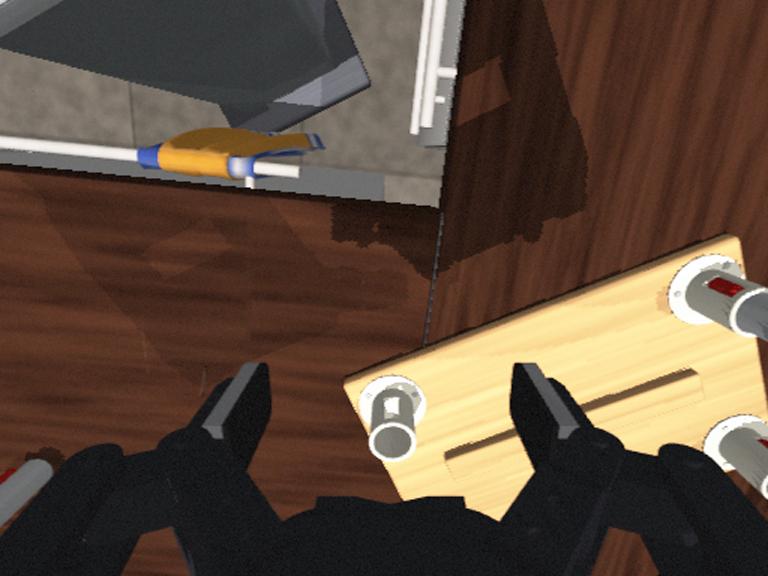

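The slot is the bright patch at (392,408) in the doubled view, and the mouth is at (392,438). I'll compute the mouth and the slot angle from these.

```bash
python3 - <<'E'
from h import *
L=load("w2");I=L[0];C=cloud(L)
v0,v1,u0,u1=245,315,235,290
g=I[v0:v1,u0:u1]; Z=C[v0:v1,u0:u1]
cv2.imwrite("pics/c2.png",cv2.resize(g,None,fx=8,fy=8,interpolation=2)[:,:,::-1])
rim=(Z[...,2]>.0555)&(Z[...,2]<.064)
P=Z[rim];print("rim",rim.sum(),P.mean(0),P.min(0),P.max(0),cv2.minEnclosingCircle(P[:,:2].astype(np.float32)))
gr=cv2.cvtColor(g,cv2.COLOR_RGB2GRAY)
for r in range(256-v0,300-v0,2): print(r+v0,gr[r,8:46].tolist())
E
```

```text
rim 317 [0.49509813 0.08277802 0.05834673] [0.47919712 0.06644345 0.055552  ] [0.51259759 0.09820885 0.06054498] ((0.4959418475627899, 0.083199143409729), 0.01686682738363743)
256 [233, 225, 227, 252, 254, 254, 254, 254, 254, 254, 254, 254, 254, 254, 254, 254, 254, 239, 196, 198, 200, 200, 199, 208, 204, 197, 201, 198, 198, 198, 203, 250, 241, 238, 226, 221, 227, 229]
258 [223, 252, 254, 254, 254, 254, 254, 254, 254, 254, 254, 254, 254, 240, 194, 192, 192, 194, 192, 193, 193, 194, 249, 254, 244, 202, 200, 199, 200, 197, 199, 197, 199, 199, 249, 252, 229, 223]
260 [254, 254, 254, 254, 254, 254, 254, 254, 254, 254, 254, 221, 124, 120, 115, 115, 121, 121, 125, 124, 121, 126, 126, 128, 136, 165, 190, 198, 199, 198, 200, 198, 196, 197, 198, 249, 254, 248]
262 [254, 243, 203, 233, 252, 254, 254, 254, 241, 158, 116, 116, 116, 118, 117, 117, 120, 122, 119, 121, 125, 126, 125, 126, 128, 129, 125, 159, 187, 197, 196, 153, 138, 147, 146, 159, 247, 254]
264 [251, 241, 232, 232, 250, 254, 250, 190, 118, 116, 115, 115, 117, 123, 122, 125, 138, 143, 143, 157, 165, 158, 145, 133, 129, 127, 127, 127,
[... 2649 characters left out ...]
25, 129, 124, 124, 126, 124, 119, 119, 117, 119, 116, 116, 114, 113, 117, 116, 120, 121, 242, 254, 252, 241, 232, 230, 232]
294 [60, 57, 96, 241, 254, 246, 179, 126, 128, 128, 131, 130, 129, 127, 124, 127, 126, 123, 120, 121, 119, 117, 117, 118, 114, 118, 116, 119, 112, 119, 123, 214, 253, 254, 246, 231, 228, 224]
296 [63, 60, 100, 241, 254, 248, 182, 127, 128, 129, 127, 128, 129, 125, 127, 124, 123, 121, 117, 121, 123, 116, 118, 118, 116, 115, 117, 115, 113, 119, 118, 233, 254, 253, 237, 214, 214, 212]
298 [64, 61, 62, 147, 249, 253, 224, 140, 128, 127, 128, 125, 130, 128, 128, 126, 127, 121, 117, 119, 118, 121, 119, 115, 117, 118, 115, 115, 116, 115, 214, 250, 254, 251, 231, 225, 229, 234]
```

View pics/c2.png

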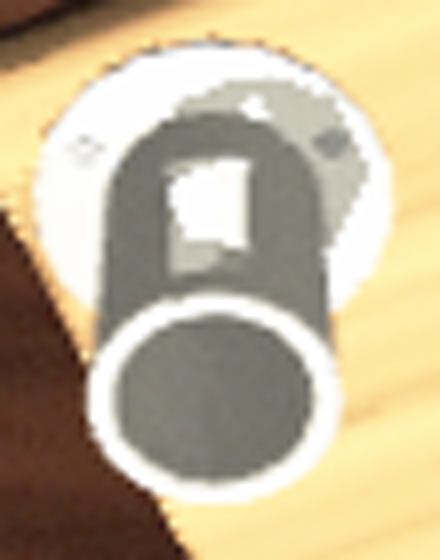

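```bash
python3 - <<'E'
from h import *
from scipy.optimize import brentq
L=load("w2");g=cv2.cvtColor(L[0],cv2.COLOR_RGB2GRAY)
m=np.zeros_like(g);m[280:308,240:282]=g[280:308,240:282]<135
n,lab,st,ce=cv2.connectedComponentsWithStats(m); k=lab[294,262]; print(st[k])
c=max(cv2.findContours((lab==k).astype(np.uint8),0,1)[0],key=len); e=cv2.fitEllipse(c); print(e)
ctr=plane(L,*e[0],.059);print("bore ellipse",ctr)
T=load("top0"); print("two-view", two(L,e[0],T,(256.5,189.5)))
for c0 in (ctr[:2],np.array([.4955,.0828])):
  for u,v in ((255.8,268),(255.8,272),(255.8,276),(265.7,268),(265.7,272),(265.7,275)):
    o,r=ray(L,u,v); a=r[:2]@r[:2];d=o[:2]-c0;b=2*d@r[:2];q=d@d-.016**2
    s=(-b-np.sqrt(b*b-4*a*q))/(2*a);P=o+s*r;print(u,v,np.round(P,4),round(np.degrees(np.arctan2(P[1]-c0[1],P[0]-c0[0])),1))
E
```

```text
[250 285  24  20 380]
((261.4527587890625, 294.3674011230469), (19.218259811401367, 23.21546745300293), 90.31134033203125)
bore ellipse [0.49563798 0.08306872 0.059     ]
two-view (array([0.49426292, 0.08368052, 0.06088096]), array([0.49363633, 0.0824086 , 0.0608366 ]))
255.8 268 [0.4797 0.0837 0.035 ] 177.8
255.8 272 [0.4797 0.0838 0.0424] 177.3
255.8 276 [0.4797 0.0839 0.0494] 176.9
265.7 268 [0.4836 0.0936 0.0357] 138.9
265.7 272 [0.4835 0.0935 0.0431] 139.4
265.7 275 [0.4834 0.0934 0.0483] 139.7
255.8 268 [0.4795 0.0838 0.0352] 176.6
255.8 272 [0.4795 0.0839 0.0426] 176.2
255.8 276 [0.4795 0.084  0.0496] 175.7
265.7 268 [0.4837 0.0936 0.0356] 137.7
265.7 272 [0.4836 0.0935 0.0429] 138.2
265.7 275 [0.4835 0.0934 0.0482] 138.6
```

Emit:
servo_tool --steps '[{"tx": 0,"ty": -2,"tz": 0.5,"yaw": 0,"claw": 8.5},{"tx": 0,"ty": -4,"tz": 0.5,"yaw": -2,"claw": 8.5},{"tx": 0,"ty": -4,"tz": 0,"yaw": -4,"claw": 8.5},{"tx": 0,"ty": -4,"tz": 0,"yaw": -4,"claw": 8.5},{"tx": 0,"ty": -4,"tz": 0,"yaw": -4,"claw": 8.5},{"tx": -0.5,"ty": -4,"tz": 0,"yaw": -4,"claw": 8.5},{"tx": -1,"ty": -3,"tz": 0,"yaw": -4,"claw": 8.5},{"tx": -1,"ty": -2,"tz": 0,"yaw": -4,"claw": 8.5},{"tx": 0,"ty": -1,"tz": 0,"yaw": -2,"claw": 8.5},{"tx": 0,"ty": 0,"tz": 0,"yaw": 0,"claw": 8.5},{"tx": 0,"ty": 0,"tz": 0,"yaw": 0,"claw": 8.5}]'

```text
time_s: 2.75
position: [0.372, -0.1514, 0.1804]
tool_rot: [[-0.614, 0.789, 0.0], [0.789, 0.614, 0.0], [-0.0, 0.0, -1.0]]
ft_force: [0.1, -0.2, -0.1]
grip_width: 0.0847
gripper_force: 0.0
```

```bash
python3 - <<'E'
from h import *
from rig import env
L=snap(env,"wrist","w3"); print(env.observe()["position"],env.observe()["time_s"])
cv2.imwrite("pics/w3v.png",cv2.resize(L[0],(768,576),interpolation=2)[:,:,::-1])
E
```

```text
[ 0.37196369 -0.15132167  0.18039336] 2.8
```

View pics/w3v.png

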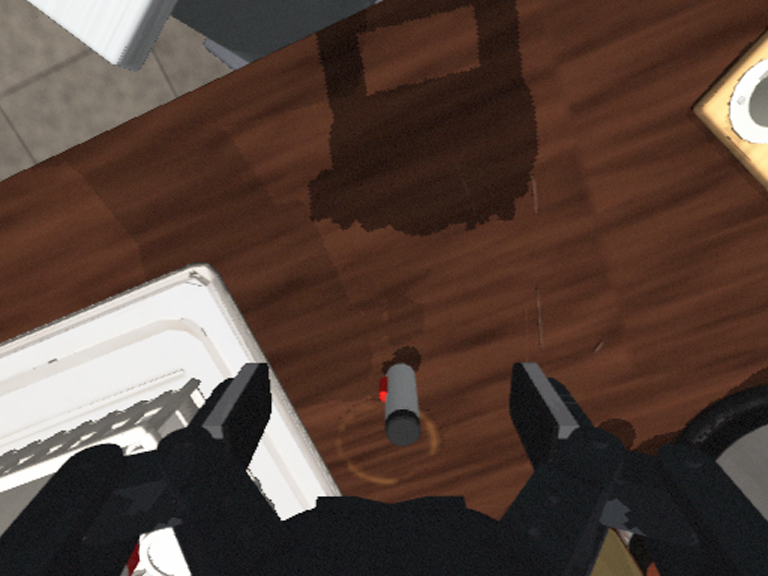

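The leg's foot is at (402,428) and its red button at (384,390), almost exactly on the jaw line. The tray rim is to the left. I'll compute exact figures.

```bash
cat > leg.py <<'E'
from h import *
def legfit(L):
    C=cloud(L);I=L[0].astype(int)
    w=(C[...,2]>.004)&(C[...,2]<.085)&(np.hypot(C[...,0]-.437,C[...,1]+.224)<.03)
    red=w&(I[...,0]>1.8*I[...,1])&(I[...,0]>90)
    foot=w&(C[...,2]>.0715)
    v,u=np.nonzero(foot); e=cv2.minEnclosingCircle(np.stack([u,v],1).astype(np.float32)); P=C[foot]
    print("foot",foot.sum(),e,P.mean(0),P.min(0),P.max(0)); 
    ctr=plane(L,*e[0],.074); print("ctr by ray",ctr)
    T=C[w&~red&(C[...,2]<.06)&(C[...,2]>.012)]
    f=lambda p:np.hypot(T[:,0]-p[0],T[:,1]-p[1])-.012
    from scipy.optimize import least_squares
    s=least_squares(f,[.437,-.224],loss="soft_l1",f_scale=.001);print("tube fit",len(T),s.x,np.abs(s.fun).mean())
    R=C[red];v,u=np.nonzero(red); print("red",red.sum(),R.mean(0),R.min(0),R.max(0),u.mean(),v.mean())
    for c in (ctr[:2],s.x): 
        d=R[:,:2]-c; far=d[np.hypot(*d.T)>.0145]
        print("button angle",np.degrees(np.arctan2(*d.mean(0)[::-1])),len(far),np.degrees(np.arctan2(*far.mean(0)[::-1])) if len(far) else "")
    return ctr,s.x,C
E
python3 - <<'E'
from leg import *
L=load("w3");ctr,s,C=legfit(L)
fc=two(L,(200.6,213.5),load("top0"),(368.5,209.5)); print("two view foot",fc)
d=C[...,:2]-s; m=(C[...,2]>.02)&(np.hypot(d[...,0],d[...,1])>.03)&(np.hypot(d[...,0],d[...,1])<.12)&(C[...,2]<.1)
y=np.array([.789,.614]);x=np.array([-.614,.789])
if m.any(): D=d[m];print(m.sum(),"y",(D@y).min(),(D@y).max(),"x",(D@x).min(),(D@x).max(),C[m][:,2].max())
E
```

```text
foot 389 ((267.7173767089844, 286.5), 11.813125610351562) [ 0.4367492  -0.22262859  0.07399783] [ 0.42602926 -0.23445066  0.07150393] [ 0.44899761 -0.21207069  0.07572373]
ctr by ray [ 0.43657177 -0.22259509  0.074     ]
tube fit 479 [ 0.43780399 -0.22405204] 0.0003703277519646709
red 77 [ 0.42451432 -0.22869444  0.02915052] [ 0.42174858 -0.23449861  0.01256143] [ 0.42940027 -0.22476547  0.03661158] 255.0 259.1818181818182
button angle -153.16707975332463 26 -150.99057185047997
button angle -160.74444420469985 36 -160.0887164969577
two view foot (array([ 0.35253055, -0.26858745, -0.07202861]), array([ 0.4481135 , -0.26574565, -0.06586976]))
```

```bash
python3 - <<'E'
from leg import *
W=load("w3");S=load("scene0");T=load("top0")
print(two(W,(267.7,286.5),T,(368.5,209.5)))
for n,L in (("w",W),("s",S),("t",T)):
    I=L[0].astype(int);C=cloud(L)
    r=(I[...,0]>1.8*I[...,1])&(I[...,0]>90)&(np.hypot(C[...,0]-.437,C[...,1]+.224)<.04)
    v,u=np.nonzero(r);print(n,r.sum(),u.min(),u.max(),v.min(),v.max())
    uu,vv=(u.mean(),v.mean())
    for c0 in ([.4366,-.2226],[.4378,-.2240]):
        c0=np.array(c0);o,q=ray(L,uu,vv);a=q[:2]@q[:2];d=o[:2]-c0;b=2*d@q[:2]
        for R in (.015,.017):
            D=b*b-4*a*(d@d-R*R)
            if D<0: print("miss");continue
            s=(-b-np.sqrt(D))/(2*a);P=o+s*q;print(c0,R,P,np.degrees(np.arctan2(*(P[:2]-c0)[::-1])))
E
```

```text
(array([ 0.43674402, -0.22282446,  0.07362374]), array([ 0.43782827, -0.22107784,  0.07314273]))
w 91 247 297 242 273
[ 0.4366 -0.2226] 0.015 [ 0.42182368 -0.22001925  0.04188295] 170.09297828066917
[ 0.4366 -0.2226] 0.017 [ 0.42025314 -0.21793308  0.04604973] 164.06631979505323
[ 0.4378 -0.224 ] 0.015 [ 0.42299689 -0.22157764  0.03877032] 170.7065864784376
[ 0.4378 -0.224 ] 0.017 [ 0.42141346 -0.21947436  0.04297128] 164.560893256256
s 33 305 308 294 303
[ 0.4366 -0.2226] 0.015 [ 0.425285   -0.23244737  0.02782175] -138.96715304222414
[ 0.4366 -0.2226] 0.017 [ 0.42408218 -0.23410235  0.02975949] -137.42077525542055
[ 0.4378 -0.224 ] 0.015 [ 0.42534703 -0.23236203  0.02772182] -146.1190922223332
[ 0.4378 -0.224 ] 0.017 [ 0.42410458 -0.23407152  0.0297234 ] -143.6694664621549
t 32 351 372 201 217
[ 0.4366 -0.2226] 0.015 [ 0.44318986 -0.20912507  0.03838925] 63.93922410318109
[ 0.4366 -0.2226] 0.017 [ 0.44256514 -0.20668092  0.04654497] 69.45819050894649
[ 0.4378 -0.224 ] 0.015 [ 0.44343915 -0.21010036  0.03513488] 67.91738797736313
[ 0.4378 -0.224 ] 0.017 [ 0.44284223 -0.20776498  0.04292766] 72.74640154080473
```

Emit:
servo_tool --steps '[{"tx": 0.2,"ty": -1,"tz": 0,"yaw": 4,"claw": 8.5},{"tx": 0.3,"ty": -1,"tz": 0,"yaw": 8,"claw": 8.5},{"tx": 0.3,"ty": -1,"tz": 0,"yaw": 8,"claw": 8.5},{"tx": 0.3,"ty": -1,"tz": 0,"yaw": 8,"claw": 8.5},{"tx": 0.3,"ty": -1,"tz": 0,"yaw": 8,"claw": 8.5},{"tx": 0.3,"ty": -1,"tz": 0,"yaw": 8,"claw": 8.5},{"tx": 0.3,"ty": -1,"tz": 0,"yaw": 8,"claw": 8.5},{"tx": 0.3,"ty": -1,"tz": 0,"yaw": 8,"claw": 8.5},{"tx": 0.2,"ty": -1,"tz": 0,"yaw": 8,"claw": 8.5},{"tx": 0,"ty": -0.5,"tz": 0,"yaw": 4,"claw": 8.5},{"tx": 0,"ty": 0,"tz": 0,"yaw": 0,"claw": 8.5},{"tx": 0,"ty": 0,"tz": 0,"yaw": 0,"claw": 8.5}]'

```text
time_s: 4.0
position: [0.3969, -0.2465, 0.1803]
tool_rot: [[-0.941, -0.338, -0.0], [-0.338, 0.941, 0.0], [0.0, 0.0, -1.0]]
ft_force: [-0.3, -0.1, -0.0]
grip_width: 0.0852
gripper_force: 0.0
```

```bash
python3 - <<'E'
from leg import *
from rig import env
L=snap(env,"wrist","w4"); print(env.observe()["position"],env.observe()["q"],env.observe()["time_s"])
ctr,s,C=legfit(L)
W=load("w3")
I=L[0].astype(int)
r=((I[...,0]>1.8*I[...,1])&(I[...,0]>90)&(np.hypot(C[...,0]-.437,C[...,1]+.224)<.03)&(C[...,2]>.005)&(C[...,2]<.05)).astype(np.uint8)
n,lab,st,ce=cv2.connectedComponentsWithStats(r);k=1+st[1:,4].argmax();uu,vv=ce[k];print(st[k],ce[k])
for c0 in (ctr[:2],s):
    o,q=ray(L,uu,vv);a=q[:2]@q[:2];d=o[:2]-c0;b=2*d@q[:2]
    t=(-b-np.sqrt(b*b-4*a*(d@d-.017**2)))/(2*a);P=o+t*q;print(c0,P,np.degrees(np.arctan2(*(P[:2]-c0)[::-1])))
cv2.imwrite("pics/w4v.png",cv2.resize(L[0],(768,576),interpolation=2)[:,:,::-1])
E
```

```text
[ 0.396882   -0.24658275  0.18030162] [-4.64202503e+01  1.76323905e+01  9.36225815e+01  5.75694574e-03
  6.87608303e+01 -1.56174278e+02] 4.05
foot 457 ((268.0, 241.5), 12.500100135803223) [ 0.43720933 -0.22422203  0.07380843] [ 0.42645526 -0.23561069  0.07159975] [ 0.44903198 -0.212161    0.07550557]
ctr by ray [ 0.43741706 -0.22422114  0.074     ]
tube fit 373 [ 0.43828323 -0.22383693] 0.0008520377977949936
red 49 [ 0.42575688 -0.2303482   0.03384708] [ 0.42269377 -0.23434798  0.02460273] [ 0.43004762 -0.2255526   0.03615716] 265.3061224489796 211.69387755102042
button angle -152.2794931427139 16 -149.93280047273169
button angle -152.53434428009956 24 -151.1576568397298
[262 209   8   7  49] [265.30612245 211.69387755]
[ 0.43741706 -0.22422114] [ 0.42221537 -0.23183093  0.04307414] -153.40799352114135
[ 0.43828323 -0.22383693] [ 0.42309138 -0.23146634  0.04079526] -153.33402199680532
```

View pics/w4v.png

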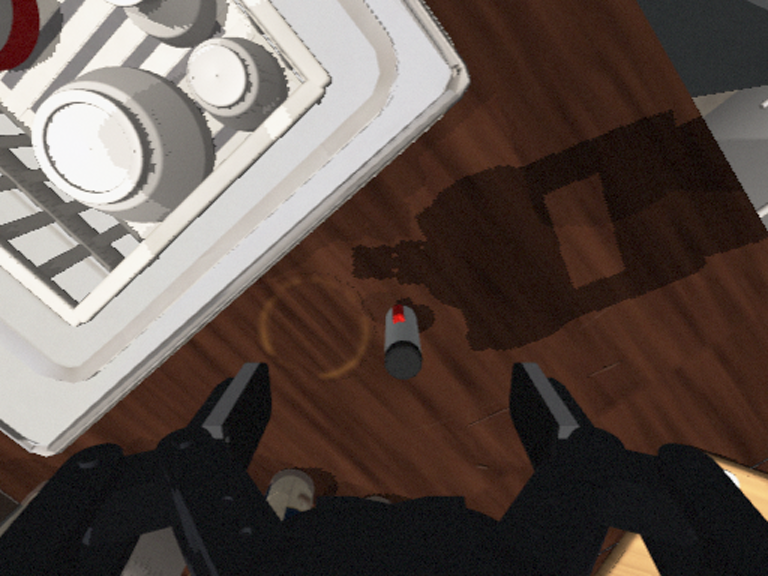

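The red is visible at (398,313) in this view, so the button points at about -151° with the leg axis near (0.437,-0.2235). I'll turn the jaws to that line, centre over the leg and go down.

Emit:
servo_tool --steps '[{"tx": 0.4,"ty": 0.2,"tz": 0,"yaw": -8,"claw": 8.5},{"tx": 0.4,"ty": 0.3,"tz": 0,"yaw": -8,"claw": 8.5},{"tx": 0.4,"ty": 0.3,"tz": 0,"yaw": -8,"claw": 8.5},{"tx": 0.4,"ty": 0.2,"tz": 0,"yaw": -8,"claw": 8.5},{"tx": 0.4,"ty": 0.2,"tz": 0,"yaw": -8,"claw": 8.5},{"tx": 0.4,"ty": 0.2,"tz": 0,"yaw": -8,"claw": 8.5},{"tx": 0.4,"ty": 0.2,"tz": 0,"yaw": -8,"claw": 8.5},{"tx": 0.4,"ty": 0.2,"tz": 0,"yaw": -8,"claw": 8.5},{"tx": 0.4,"ty": 0.2,"tz": 0,"yaw": -8,"claw": 8.5},{"tx": 0.2,"ty": 0.2,"tz": 0,"yaw": -8,"claw": 8.5},{"tx": 0,"ty": 0,"tz": -1.5,"yaw": 0,"claw": 8.5},{"tx": 0,"ty": 0,"tz": -2.5,"yaw": 0,"claw": 8.5},{"tx": 0,"ty": 0,"tz": -1.5,"yaw": 0,"claw": 8.5},{"tx": 0,"ty": 0,"tz": 0,"yaw": 0,"claw": 8.5},{"tx": 0,"ty": 0,"tz": 0,"yaw": 0,"claw": 8.5}]'

```text
time_s: 5.55
position: [0.4349, -0.2252, 0.1258]
tool_rot: [[-0.497, 0.868, 0.0], [0.868, 0.497, -0.0], [-0.0, 0.0, -1.0]]
ft_force: [-0.2, -0.6, -0.1]
grip_width: 0.0852
gripper_force: 0.0
```

```bash
python3 - <<'E'
from leg import *
from rig import env
L=snap(env,"wrist","w5"); o=env.observe();print(o["position"],o["tool_rot"][:,1],o["time_s"])
legfit(L)
# gap between fingers vs leg in image
d=L[1]; I=L[0]
cv2.imwrite("pics/w5v.png",cv2.resize(I[120:384,130:380],(750,792))[:600,:,::-1])
E
```

```text
[ 0.4350562  -0.22545601  0.12614723] [8.68023910e-01 4.96522227e-01 4.12243625e-04] 5.6
foot 838 ((265.3571472167969, 218.7857208251953), 16.78960609436035) [ 0.43735419 -0.22276012  0.07404628] [ 0.42581705 -0.23539527  0.07150553] [ 0.44957063 -0.21121178  0.0757175 ]
ctr by ray [ 0.43736387 -0.22268784  0.074     ]
tube fit 481 [ 0.43789105 -0.22387959] 0.00021925760366347418
red 108 [ 0.42493119 -0.22873042  0.03133697] [ 0.42178716 -0.2345906   0.01281114] [ 0.42880703 -0.22511851  0.04898917] 247.87962962962962 196.7314814814815
button angle -154.0791449318598 43 -151.0994377516603
button angle -159.4792878286368 43 -157.5158402106026
```

View pics/w5v.png

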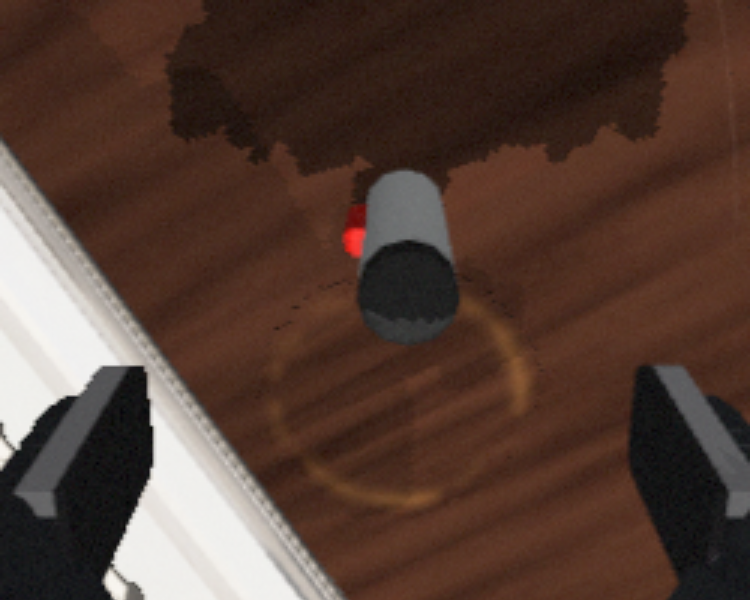

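The leg is centred between the fingers, with the button at (355,230) on the left finger's side. I'll check tray clearance for the left finger.

```bash
python3 - <<'E'
from h import *
for n in ("w4","w3"):
    L=load(n);C=cloud(L);I=L[0].astype(int)
    y=np.array([.868,.497]);x=np.array([-.497,.868]);d=C[...,:2]-[.436,-.2245];a=d@y;b=d@x
    m=(abs(b)<.045)&(a<-.03)&(a>-.15)&(I.min(-1)>120)&(L[1]>.2)
    print(n,m.sum(), np.sort(a[m])[-5:], C[m][np.argsort(a[m])[-5:]], C[m][:,2].max() if m.any() else "")
E
```

```text
w4 3771 [-0.0866499  -0.08641294 -0.08593896 -0.08587055 -0.08263729] [[ 0.38193289 -0.30441881  0.00470468]
 [ 0.3816507  -0.30344917  0.00430229]
 [ 0.38375101 -0.30616364  0.00439168]
 [ 0.38319326 -0.3050519   0.00533964]
 [ 0.38642205 -0.30418536  0.00470467]] 0.09067631924733924
w3 1342 [-0.08429871 -0.08380393 -0.08354267 -0.08311994 -0.08194277] [[ 0.38450952 -0.30418809  0.00105091]
 [ 0.3848715  -0.30382473  0.00328059]
 [ 0.38549816 -0.30439351  0.00419303]
 [ 0.38592778 -0.30429326  0.00602485]
 [ 0.38699039 -0.30378053  0.0056686 ]] 0.08869643558181992
```

Emit:
servo_tool --newtons 40 --steps '[{"tx": 0.1,"ty": 0.1,"tz": -1,"yaw": 0,"claw": 6},{"tx": 0,"ty": 0,"tz": -1.5,"yaw": 0,"claw": 5},{"tx": 0,"ty": 0,"tz": -1.5,"yaw": 0,"claw": 5},{"tx": 0,"ty": 0,"tz": -1.5,"yaw": 0,"claw": 5},{"tx": 0,"ty": 0,"tz": -1.5,"yaw": 0,"claw": 5},{"tx": 0,"ty": 0,"tz": -1,"yaw": 0,"claw": 5},{"tx": 0,"ty": 0,"tz": 0,"yaw": 0,"claw": 4.5},{"tx": 0,"ty": 0,"tz": 0,"yaw": 0,"claw": 4},{"tx": 0,"ty": 0,"tz": 0,"yaw": 0,"claw": 3.6},{"tx": 0,"ty": 0,"tz": 0,"yaw": 0,"claw": 3.6}]'

```text
time_s: 6.6
position: [0.4359, -0.2246, 0.0459]
tool_rot: [[-0.497, 0.868, 0.001], [0.868, 0.497, -0.001], [-0.001, 0.0, -1.0]]
ft_force: [0.2, 0.5, -0.1]
grip_width: 0.0361
gripper_force: 0.0
```

```bash
python3 - <<'E'
from leg import *
from rig import env
L=snap(env,"wrist","w6"); o=env.observe();print(o["position"],o["grip_width"])
legfit(L)
cv2.imwrite("pics/w6v.png",cv2.resize(L[0][90:384,130:390],(650,735))[:600,:,::-1])
E
```

```text
[ 0.43583318 -0.22458025  0.04581015] 0.03575036549663896
foot 3205 ((263.9966735839844, 294.0), 75.0034408569336) [ 0.43610851 -0.21848207  0.0756163 ] [ 0.40718069 -0.23515249  0.07151076] [ 0.4554     -0.19910118  0.08495664]
ctr by ray [ 0.4356451 -0.2212628  0.074    ]
tube fit 3487 [ 0.43818134 -0.22318534] 0.005567536113717256
red 242 [ 0.42488975 -0.22817272  0.02915985] [ 0.42217313 -0.23416574  0.00901018] [ 0.42872384 -0.22512097  0.03611253] 240.3512396694215 242.21074380165288
button angle -147.2807491888254 46 -141.49215065108203
button angle -159.43252161419088 111 -158.13869731516652
```

View pics/w6v.png

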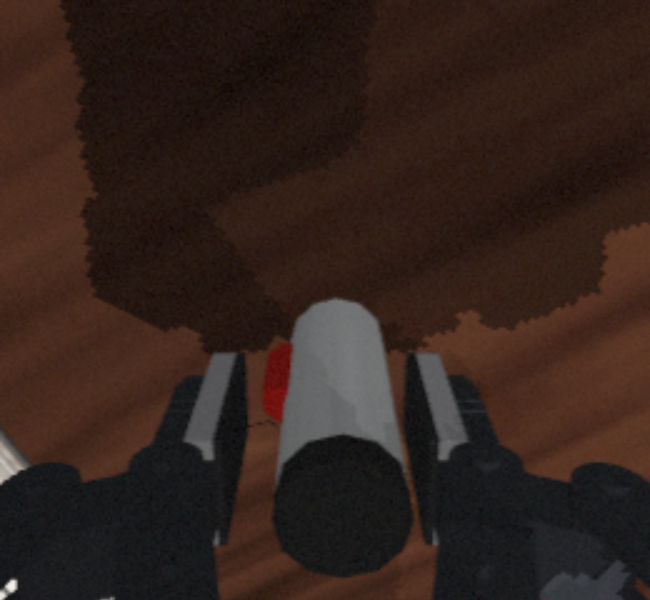

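The button (280,380) lies against the left pad with equal gaps both sides. I'll check the height of the fingertips in the depth picture.

```bash
python3 - <<'E'
from h import *
L=load("w6");C=cloud(L);y=np.array([.868,.497]);x=np.array([-.497,.868]);d=C[...,:2]-[.4359,-.2246];a=d@y;b=d@x
for s in (-1,1):
    for lo,hi in ((.0175,.021),(.021,.03)):
        m=(a*s>lo)&(a*s<hi)&(abs(b)<.012)&(C[...,2]>.008)&(C[...,2]<.08); print(s,lo,m.sum(),np.percentile(C[m][:,2],[0,2,10,50]) if m.any() else "")
E
```

```text
-1 0.0175 895 [0.0281787  0.03057374 0.03687603 0.05878851]
-1 0.021 707 [0.03082851 0.03380585 0.03869528 0.05620027]
1 0.0175 839 [0.02721065 0.03250247 0.03925498 0.06121862]
1 0.021 693 [0.03138622 0.03459213 0.03963862 0.05658145]
```

Emit:
servo_tool --newtons 45 --steps '[{"tx": 0,"ty": 0,"tz": -0.2,"yaw": 0,"claw": 3.4},{"tx": 0,"ty": 0,"tz": 0,"yaw": 0,"claw": 3},{"tx": 0,"ty": 0,"tz": 0,"yaw": 0,"claw": 2.6},{"tx": 0,"ty": 0,"tz": 0,"yaw": 0,"claw": 2.2},{"tx": 0,"ty": 0,"tz": 0,"yaw": 0,"claw": 1.8},{"tx": 0,"ty": 0,"tz": 0,"yaw": 0,"claw": 1.8},{"tx": 0,"ty": 0,"tz": 0,"yaw": 0,"claw": 1.8},{"tx": 0,"ty": 0,"tz": 0,"yaw": 0,"claw": 1.8}]'

```text
time_s: 7.45
position: [0.4361, -0.2245, 0.0437]
tool_rot: [[-0.497, 0.868, 0.001], [0.868, 0.497, -0.0], [-0.001, 0.001, -1.0]]
ft_force: [1.7, 2.3, 5.9]
grip_width: 0.023
gripper_force: 43.8
```

```bash
python3 - <<'E'
from leg import *
from rig import env
L=snap(env,"wrist","w7"); o=env.observe();print(o["position"],o["grip_width"],o["gripper_force"],o["ft_force"])
cv2.imwrite("pics/w7v.png",cv2.resize(L[0][90:384,130:390],(520,588))[:,:,::-1])
E
```

```text
[ 0.436099   -0.22447405  0.04374871] 0.02319826371218765 43.75341698527336 [2.05380422 1.84384154 5.01047198]
```

View pics/w7v.png

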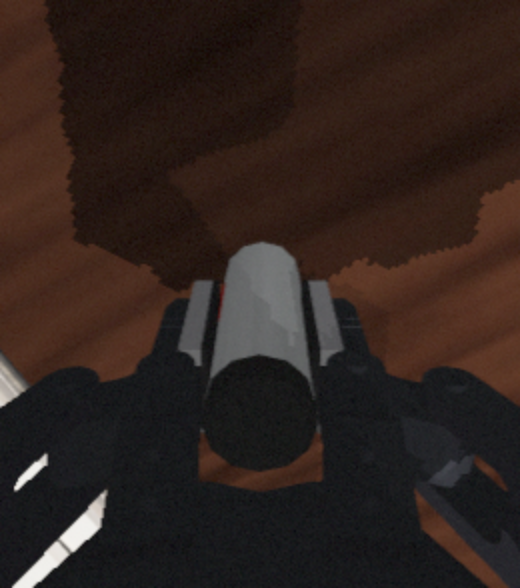

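The button is pinched flush at 23 mm with 44 N. I'll lift, carry to above the collar and turn -52° toward the slot at 158°. My picture allowance is used up, so from here I work from numbers.

Emit:
servo_tool --steps '[{"tx": 0,"ty": 0,"tz": 0.5,"yaw": 0,"claw": 1.8},{"tx": 0,"ty": 0,"tz": 1.5,"yaw": 0,"claw": 1.8},{"tx": 0,"ty": 0.5,"tz": 2,"yaw": 0,"claw": 1.8},{"tx": 0.2,"ty": 1.5,"tz": 2,"yaw": -2,"claw": 1.8},{"tx": 0.4,"ty": 2,"tz": 0,"yaw": -4,"claw": 1.8},{"tx": 0.4,"ty": 2,"tz": 0,"yaw": -4,"claw": 1.8},{"tx": 0.4,"ty": 2,"tz": 0,"yaw": -4,"claw": 1.8},{"tx": 0.4,"ty": 2,"tz": 0,"yaw": -4,"claw": 1.8},{"tx": 0.4,"ty": 2,"tz": 0,"yaw": -4,"claw": 1.8},{"tx": 0.4,"ty": 2,"tz": 0,"yaw": -4,"claw": 1.8},{"tx": 0.4,"ty": 2,"tz": 0,"yaw": -4,"claw": 1.8},{"tx": 0.4,"ty": 2,"tz": 0,"yaw": -4,"claw": 1.8},{"tx": 0.4,"ty": 2,"tz": 0,"yaw": -4,"claw": 1.8},{"tx": 0.4,"ty": 2,"tz": 0,"yaw": -4,"claw": 1.8},{"tx": 0.4,"ty": 2,"tz": 0,"yaw": -4,"claw": 1.8},{"tx": 0.4,"ty": 2,"tz": 0,"yaw": -4,"claw": 1.8},{"tx": 0.5,"ty": 2,"tz": 0,"yaw": -2,"claw": 1.8},{"tx": 0.4,"ty": 1.6,"tz": 0,"yaw": 0,"claw": 1.8},{"tx": 0,"ty": 0,"tz": 0,"yaw": 0,"claw": 1.8},{"tx": 0,"ty": 0,"tz": 0,"yaw": 0,"claw": 1.8}]'

```text
time_s: 9.5
position: [0.4944, 0.0714, 0.1032]
tool_rot: [[0.377, 0.926, -0.001], [0.926, -0.377, -0.0], [-0.001, -0.0, -1.0]]
ft_force: [-0.1, 0.0, -0.8]
grip_width: 0.0229
gripper_force: 43.9
```

```bash
cat > held.py <<'E'
from h import *
def held(L,o):
    """foot disc of the gripped leg and collar flange/rim, in numbers"""
    C=cloud(L);I=L[0].astype(int);R=o["tool_rot"];p=o["position"]
    d=C-p;a=d@R[:,1];b=d@R[:,0];h=C[...,2]-p[2]
    m=(abs(a)<.02)&(abs(b)<.02)&(h>.01)&(h<.05)
    print("leg top h over TCP",np.percentile(h[m],[50,90,98]))
    t=m&(h>np.percentile(h[m],90)-.004);t=t.astype(np.uint8)
    n,lab,st,ce=cv2.connectedComponentsWithStats(t);k=1+st[1:,4].argmax();g=lab==k
    print("foot px",g.sum(),"a mid",(a[g].min()+a[g].max())/2,"b mid",(b[g].min()+b[g].max())/2,"span",np.ptp(a[g]),np.ptp(b[g]))
    T=m&(h<.028)&(h>.0)
    return C
E
python3 - <<'E'
from held import *
from rig import env
L=snap(env,"wrist","w8"); o=env.observe();print(o["position"],o["tool_rot"][:,1],o["grip_width"],o["gripper_force"],o["ft_force"],o["time_s"])
C=held(L,o); I=L[0].astype(int)
w=(C[...,2]>.045)&(C[...,2]<.064)&(np.hypot(C[...,0]-.4955,C[...,1]-.083)<.022)&(I.min(-1)>60)
print("rim pts",w.sum(), C[w].min(0),C[w].max(0)) if w.any() else print("no rim")
red=(I[...,0]>1.8*I[...,1])&(I[...,0]>80)&(np.hypot(C[...,0]-.4955,C[...,1]-.083)<.03);print("red",red.sum(),C[red].mean(0) if red.any() else "")
for n in("top","scene"): snap(env,n,n+"8")
L=load("w7");held(L,dict(position=np.array([.4361,-.2245,.0437]),tool_rot=np.array([[-.497,.868,0],[.868,.497,0],[0,0,-1]])))
E
```

```text
[0.49439468 0.07103691 0.10326671] [ 9.25718864e-01 -3.78212127e-01 -4.15066196e-04] 0.023108057290983315 43.93801314756274 [-0.4354157  -0.66717737 -0.52285321] 9.55
leg top h over TCP [0.02985429 0.03870591 0.04922255]
foot px 450 a mid 0.015155495475375294 b mid 0.012899322090599321 span 0.009491556188075904 0.010378788325483897
rim pts 827 [0.47983066 0.06870833 0.04501468] [0.51202065 0.09908199 0.06391294]
red 5 [0.48510322 0.07833999 0.08317352]
leg top h over TCP [0.02983799 0.03879262 0.0491337 ]
foot px 454 a mid 0.015187880965804802 b mid 0.012876357050361529 span 0.00947805759287388 0.010405804180357294
```

Emit:
servo_tool --steps '[{"tx": 0,"ty": 0,"tz": 0.8,"yaw": 0,"claw": 1.8},{"tx": 0,"ty": 0,"tz": 0.5,"yaw": 0,"claw": 1.8},{"tx": 0,"ty": 0,"tz": 0,"yaw": 0,"claw": 1.8},{"tx": 0,"ty": 0,"tz": 0,"yaw": 0,"claw": 1.8}]'

```text
time_s: 10.05
position: [0.4947, 0.0714, 0.1166]
tool_rot: [[0.378, 0.926, 0.001], [0.926, -0.378, -0.0], [0.0, 0.001, -1.0]]
ft_force: [0.3, 0.0, 0.4]
grip_width: 0.0228
gripper_force: 44.0
```

```bash
cat > held.py <<'E'
from h import *
from scipy.optimize import least_squares
def circ(P,r,c0): 
    s=least_squares(lambda p:np.hypot(*(P-p).T)-r,c0,loss="soft_l1",f_scale=.0007); return s.x,np.abs(s.fun).mean()
def held(L,o):
    C=cloud(L);R=o["tool_rot"];p=o["position"]
    d=C-p;a=d@R[:,1];b=d@R[:,0];h=C[...,2]-p[2]
    m=((np.hypot(a,b)<.0155)&(h>.0265)&(h<.033)).astype(np.uint8)
    n,lab,st,ce=cv2.connectedComponentsWithStats(m);k=1+st[1:,4].argmax();g=lab==k
    print("foot px",g.sum(),"h",np.median(h[g]))
    e=cv2.fitEllipse(max(cv2.findContours(g.astype(np.uint8),0,1)[0],key=len)); q=plane(L,*e[0],p[2]+np.median(h[g]))
    print("foot: a",(q-p)@R[:,1],"b",(q-p)@R[:,0],"ext a",a[g].min(),a[g].max(),"b",b[g].min(),b[g].max())
    # tube front wall between pads at lower heights
    for lo,hi in ((.008,.02),(.02,.027)):
        t=(abs(a)<.009)&(b>.006)&(b<.016)&(h>lo)&(h<hi)
        if t.sum()>20: print("tube h",lo,hi,t.sum(),circ(np.stack([a[t],b[t]],1),.012,[0,0]))
    t=(abs(a)<.009)&(b>.004)&(b<.018)&(h<-.02)&(h>-.042)
    if t.sum()>20: print("tube low",t.sum(),circ(np.stack([a[t],b[t]],1),.012,[0,0]),h[t].min())
    return C
E
python3 - <<'E'
from held import *
from rig import env
L=snap(env,"wrist","w9"); o=env.observe();print(o["position"],o["ft_force"],o["time_s"])
C=held(L,o)
d=C-o["position"];R=o["tool_rot"]
rim=(C[...,2]>.0565)&(C[...,2]<.0615)&(np.hypot(C[...,0]-.4955,C[...,1]-.083)<.02)
if rim.sum(): print("rim",rim.sum(),C[rim].mean(0),circ(C[rim][:,:2],.0145,[.4955,.083]))
wall=(C[...,2]>.025)&(C[...,2]<.053)&(abs(np.hypot(C[...,0]-.4955,C[...,1]-.083)-.016)<.003)
print("wall",wall.sum(),circ(C[wall][:,:2],.016,[.4955,.083]) if wall.sum()>20 else "")
W=load("w2");C=cloud(W)
wall=(C[...,2]>.025)&(C[...,2]<.053)&(abs(np.hypot(C[...,0]-.4955,C[...,1]-.083)-.016)<.003)
print("w2 wall",wall.sum(),circ(C[wall][:,:2],.016,[.4955,.083]))
E
```

```text
[0.49460723 0.07150791 0.11637571] [ 0.75562234 -0.39803024  0.09388406] 10.1
foot px 2304 h 0.03061352760733979
foot: a -0.00032248855729185644 b 0.00194822522362555 ext a -0.012256201628124307 0.011606455031318621 b -0.011470357487052432 0.01214838144766517
tube h 0.008 0.02 560 (array([-0.00022996, -0.00084967]), np.float64(0.00026309544010194184))
tube h 0.02 0.027 413 (array([-0.00036261, -0.00086468]), np.float64(0.00027550437639173135))
tube low 397 (array([ 0.00020916, -0.00083579]), np.float64(0.0002121405959588724)) -0.040748766968783726
rim 474 [0.49711903 0.08705096 0.05888385] (array([0.49625491, 0.08328945]), np.float64(0.0007954987327639558))
wall 600 (array([0.49483907, 0.08445157]), np.float64(0.0012237708576378658))
w2 wall 640 (array([0.49426391, 0.08340058]), np.float64(0.001409164787310186))
```

Emit:
servo_tool --steps '[{"tx": 0.05,"ty": 0.4,"tz": 0,"yaw": 0,"claw": 1.8},{"tx": 0.05,"ty": 0.43,"tz": 0,"yaw": 0,"claw": 1.8},{"tx": 0.05,"ty": 0.4,"tz": 0,"yaw": 0,"claw": 1.8},{"tx": 0,"ty": 0,"tz": -0.4,"yaw": 0,"claw": 1.8},{"tx": 0,"ty": 0,"tz": -0.4,"yaw": 0,"claw": 1.8},{"tx": 0,"ty": 0,"tz": -0.3,"yaw": 0,"claw": 1.8},{"tx": 0,"ty": 0,"tz": -0.2,"yaw": 0,"claw": 1.8},{"tx": 0,"ty": 0,"tz": -0.2,"yaw": 0,"claw": 1.8},{"tx": 0,"ty": 0,"tz": -0.2,"yaw": 0,"claw": 1.8},{"tx": 0,"ty": 0,"tz": 0,"yaw": 0,"claw": 1.8}]'

```text
time_s: 11.1
position: [0.4961, 0.0838, 0.0991]
tool_rot: [[0.378, 0.926, -0.0], [0.926, -0.378, 0.0], [-0.0, -0.0, -1.0]]
ft_force: [0.3, -0.1, -0.5]
grip_width: 0.0229
gripper_force: 44.0
```

Emit:
servo_tool --steps '[{"tx": 0,"ty": 0,"tz": -0.2,"yaw": 0,"claw": 1.8},{"tx": 0,"ty": 0,"tz": -0.2,"yaw": 0,"claw": 1.8},{"tx": 0,"ty": 0,"tz": -0.2,"yaw": 0,"claw": 1.8},{"tx": 0,"ty": 0,"tz": -0.2,"yaw": 0,"claw": 1.8},{"tx": 0,"ty": 0,"tz": 0,"yaw": 0,"claw": 1.8}]'

```text
time_s: 11.6
position: [0.496, 0.0839, 0.091]
tool_rot: [[0.378, 0.926, -0.001], [0.926, -0.378, 0.0], [-0.0, -0.001, -1.0]]
ft_force: [0.8, 0.6, -0.7]
grip_width: 0.0225
gripper_force: 44.0
```

Emit:
servo_tool --steps '[{"tx": 0,"ty": 0,"tz": -0.15,"yaw": 0,"claw": 1.8},{"tx": 0,"ty": 0,"tz": -0.15,"yaw": 0,"claw": 1.8},{"tx": 0,"ty": 0,"tz": -0.15,"yaw": 0,"claw": 1.8},{"tx": 0,"ty": 0,"tz": -0.15,"yaw": 0,"claw": 1.8},{"tx": 0,"ty": 0,"tz": 0,"yaw": 0,"claw": 1.8}]'

```text
time_s: 12.1
position: [0.4961, 0.0839, 0.0851]
tool_rot: [[0.378, 0.926, -0.0], [0.926, -0.378, 0.0], [-0.0, -0.0, -1.0]]
ft_force: [-0.2, 0.1, -1.1]
grip_width: 0.023
gripper_force: 44.0
```

Emit:
servo_tool --steps '[{"tx": 0,"ty": 0,"tz": -0.15,"yaw": 0,"claw": 1.8},{"tx": 0,"ty": 0,"tz": -0.15,"yaw": 0,"claw": 1.8},{"tx": 0,"ty": 0,"tz": -0.1,"yaw": 0,"claw": 1.8},{"tx": 0,"ty": 0,"tz": 0,"yaw": 0,"claw": 1.8},{"tx": 0,"ty": 0,"tz": 0,"yaw": 0,"claw": 1.8}]'

```text
time_s: 12.6
position: [0.4962, 0.0838, 0.0813]
tool_rot: [[0.378, 0.926, -0.0], [0.926, -0.378, -0.0], [-0.0, -0.0, -1.0]]
ft_force: [0.3, -0.2, -0.3]
grip_width: 0.0227
gripper_force: 44.0
```

Emit:
servo_tool --newtons 40 --steps '[{"tx": 0,"ty": 0,"tz": 0,"yaw": 0,"claw": 3},{"tx": 0,"ty": 0,"tz": 0,"yaw": 0,"claw": 4},{"tx": 0,"ty": 0,"tz": 0,"yaw": 0,"claw": 4},{"tx": 0,"ty": 0,"tz": 0.8,"yaw": 0,"claw": 4},{"tx": 0,"ty": 0,"tz": 1,"yaw": 0,"claw": 4},{"tx": 0,"ty": 0,"tz": 0.7,"yaw": 0,"claw": 4},{"tx": 0,"ty": 0,"tz": 0,"yaw": 0,"claw": 4}]'

```text
time_s: 13.3
position: [0.4967, 0.0838, 0.1077]
tool_rot: [[0.378, 0.926, 0.003], [0.926, -0.378, -0.0], [0.001, 0.003, -1.0]]
ft_force: [-1.2, 1.2, -0.7]
grip_width: 0.0401
gripper_force: 0.0
```

```bash
cat > chk.py <<'E'
from held import *
from rig import env
import sys
L=snap(env,"wrist",sys.argv[1]);o=env.observe();C=cloud(L);p=o["position"];R=o["tool_rot"];print(p,o["ft_force"],o["time_s"])
c=np.array([.496,.0835]);r=np.hypot(C[...,0]-c[0],C[...,1]-c[1])
b=(C-p)@R[:,0];I=L[0].astype(int)
m=(r<.0135)&(C[...,2]>.085)&(C[...,2]<.13)
print("foot top z",np.percentile(C[...,2][m],[10,50,90]),m.sum()); z=np.median(C[...,2][m])
t=m&(abs(C[...,2]-z)<.003);P=C[t];print("foot centre",(P.min(0)+P.max(0))/2)
t=(b>0)&(r<.016)&(C[...,2]>.064)&(C[...,2]<z-.012)&(abs((C-p)@R[:,1])<.009)
if t.sum()>30: print("tube",circ(C[t][:,:2],.012,c))
red=(I[...,0]>1.8*I[...,1])&(I[...,0]>70)&(r<.03)&(C[...,2]<.12);print("red",red.sum())
if red.any(): q=C[red];print(q.mean(0),q.min(0),q.max(0),np.degrees(np.arctan2(*(q.mean(0)[:2]-c)[::-1])))
E
python3 chk.py w10
```

```text
[0.4963952  0.08385131 0.10701932] [ 0.19356582  0.54543672 -0.03303963] 13.35
foot top z [0.0932815  0.11132772 0.11249312] 2365
foot centre [0.49707422 0.08340391 0.11102515]
tube (array([0.49690677, 0.08267419]), np.float64(0.0002083712869043972))
red 61
[0.48680507 0.08988063 0.06773618] [0.48404976 0.08580243 0.05318549] [0.48864177 0.09149798 0.07704524] 145.24211995434104
```

Emit:
servo_tool --newtons 40 --steps '[{"tx": 0,"ty": 0,"tz": 0,"yaw": 0,"claw": 2.6},{"tx": 0,"ty": 0,"tz": 0,"yaw": 0,"claw": 1.8},{"tx": 0,"ty": 0,"tz": 0,"yaw": 0,"claw": 1.8},{"tx": 0,"ty": 0,"tz": 0,"yaw": 0,"claw": 1.8},{"tx": 0,"ty": 0,"tz": -0.15,"yaw": 0,"claw": 1.8},{"tx": 0,"ty": 0,"tz": -0.15,"yaw": 0,"claw": 1.8},{"tx": 0,"ty": 0,"tz": -0.15,"yaw": 0,"claw": 1.8}]'

```text
time_s: 14.05
position: [0.4966, 0.0837, 0.1019]
tool_rot: [[0.378, 0.926, 0.001], [0.926, -0.378, -0.0], [0.0, 0.001, -1.0]]
ft_force: [3.8, -2.6, 2.5]
grip_width: 0.0225
gripper_force: 39.6
```

Emit:
servo_tool --steps '[{"tx": 0,"ty": 0,"tz": -0.2,"yaw": 0,"claw": 1.8},{"tx": 0,"ty": 0,"tz": -0.2,"yaw": 0,"claw": 1.8},{"tx": 0,"ty": 0,"tz": -0.2,"yaw": 0,"claw": 1.8},{"tx": 0,"ty": 0,"tz": -0.2,"yaw": 0,"claw": 1.8}]'

```text
time_s: 14.45
position: [0.4963, 0.0838, 0.0937]
tool_rot: [[0.378, 0.926, 0.0], [0.926, -0.378, -0.0], [0.0, 0.0, -1.0]]
ft_force: [3.5, -2.2, 3.0]
grip_width: 0.0225
gripper_force: 39.6
```

```bash
python3 chk.py w11
```

```text
[0.49618834 0.08383694 0.09337397] [ 4.46511008 -1.35121644  1.19702248] 14.5
foot top z [0.09136234 0.09885638 0.11199335] 2442
foot centre [0.49585339 0.08418379 0.09882379]
tube (array([0.49598391, 0.08305529]), np.float64(0.00023374835198960368))
red 21
[0.48592182 0.08930141 0.05839007] [0.4840884  0.08654292 0.05352795] [0.48769188 0.09088251 0.06014396] 150.07351627796382
```

Emit:
servo_tool --steps '[{"tx": 0,"ty": 0,"tz": -0.15,"yaw": 0,"claw": 1.8},{"tx": 0,"ty": 0,"tz": -0.15,"yaw": 0,"claw": 1.8},{"tx": 0,"ty": 0,"tz": -0.15,"yaw": 0,"claw": 1.8},{"tx": 0,"ty": 0,"tz": -0.1,"yaw": 0,"claw": 1.8},{"tx": 0,"ty": 0,"tz": 0,"yaw": 0,"claw": 1.8}]'

```text
time_s: 15.0
position: [0.4953, 0.0841, 0.0877]
tool_rot: [[0.378, 0.926, -0.003], [0.926, -0.378, 0.0], [-0.001, -0.003, -1.0]]
ft_force: [0.7, -1.1, -1.7]
grip_width: 0.0229
gripper_force: 39.4
```

```bash
python3 chk.py w12
```

```text
[0.49530546 0.08404432 0.08774499] [ 1.82055403 -0.76212243 -2.46588729] 15.05
foot top z [0.08992494 0.09297108 0.10612085] 2180
foot centre [0.49582165 0.08370259 0.09290974]
tube (array([0.49482854, 0.08339783]), np.float64(0.0002320837913402306))
red 34
[0.48247713 0.0922861  0.04631076] [0.48112943 0.09122947 0.03479299] [0.48339685 0.0929894  0.05451326] 146.9873585886485
```

Emit:
servo_tool --steps '[{"tx": 0,"ty": 0,"tz": -0.08,"yaw": 0,"claw": 1.8},{"tx": 0,"ty": 0,"tz": -0.08,"yaw": 0,"claw": 1.8},{"tx": 0,"ty": 0,"tz": 0,"yaw": 0,"claw": 1.8}]'

```text
time_s: 15.35
position: [0.4957, 0.084, 0.0865]
tool_rot: [[0.378, 0.926, -0.001], [0.926, -0.378, 0.0], [-0.0, -0.001, -1.0]]
ft_force: [-0.0, -0.2, -1.2]
grip_width: 0.0227
gripper_force: 39.5
```

```bash
python3 chk.py w13
```

```text
[0.49576287 0.08398869 0.08656769] [ 0.17253566 -0.10411561 -0.81547073] 15.4
foot top z [0.08949286 0.09176944 0.10489027] 2127
foot centre [0.49566822 0.08414023 0.09177103]
tube (array([0.49514197, 0.08336356]), np.float64(0.00024156681800988416))
red 27
[0.4826665  0.09236515 0.04602866] [0.48164451 0.0912282  0.0344223 ] [0.48339958 0.09295874 0.05230946] 146.38094322915103
```

Emit:
servo_tool --steps '[{"tx": 0,"ty": 0,"tz": -0.05,"yaw": 0,"claw": 1.8},{"tx": 0,"ty": 0,"tz": -0.05,"yaw": 0,"claw": 1.8},{"tx": 0,"ty": 0,"tz": 0,"yaw": 0,"claw": 1.8}]'

```text
time_s: 15.7
position: [0.4961, 0.0839, 0.086]
tool_rot: [[0.378, 0.926, 0.0], [0.926, -0.378, 0.0], [0.0, 0.0, -1.0]]
ft_force: [-0.3, 0.3, 3.1]
grip_width: 0.0227
gripper_force: 39.7
```

Emit:
servo_tool --steps '[{"tx": 0,"ty": 0,"tz": -0.05,"yaw": 0,"claw": 1.8},{"tx": 0,"ty": 0,"tz": 0,"yaw": 0,"claw": 1.8}]'

```text
time_s: 15.9
position: [0.4962, 0.0839, 0.0859]
tool_rot: [[0.378, 0.926, 0.001], [0.926, -0.378, 0.0], [0.0, 0.001, -1.0]]
ft_force: [-2.4, -0.3, 8.9]
grip_width: 0.0225
gripper_force: 40.1
```

```bash
python3 chk.py w14
```

```text
[0.49623118 0.08390454 0.08588917] [-1.72392056  1.37862872  8.87660732] 15.95
foot top z [0.08934838 0.09127987 0.10455093] 2157
foot centre [0.49593437 0.08405965 0.09128557]
tube (array([0.49572781, 0.08323752]), np.float64(0.00021893195021285584))
red 21
[0.48327521 0.09123858 0.04706272] [0.48199282 0.08648364 0.03613444] [0.48531378 0.09290763 0.05284611] 148.69411938815185
```

Emit:
servo_tool --steps '[{"tx": 0,"ty": 0,"tz": 0.05,"yaw": 0,"claw": 1.8},{"tx": 0,"ty": 0,"tz": 0,"yaw": 0,"claw": 3},{"tx": 0,"ty": 0,"tz": 0,"yaw": 0,"claw": 4.5},{"tx": 0,"ty": 0,"tz": 0,"yaw": 0,"claw": 4.5},{"tx": 0,"ty": 0,"tz": 1.5,"yaw": 0,"claw": 4.5},{"tx": 0,"ty": 0,"tz": 3,"yaw": 0,"claw": 6},{"tx": 0,"ty": 0,"tz": 3,"yaw": 0,"claw": 8.5},{"tx": -0.5,"ty": 0,"tz": 1,"yaw": 8,"claw": 8.5},{"tx": -1,"ty": 0.4,"tz": 0,"yaw": 8,"claw": 8.5},{"tx": -1,"ty": 0.4,"tz": 0,"yaw": 8,"claw": 8.5},{"tx": -1,"ty": 0.5,"tz": 0,"yaw": 8,"claw": 8.5},{"tx": -1,"ty": 0.5,"tz": 0,"yaw": 8,"claw": 8.5},{"tx": -1,"ty": 0.5,"tz": 0,"yaw": 8,"claw": 8.5},{"tx": -1,"ty": 0.5,"tz": 0,"yaw": 8,"claw": 8.5},{"tx": -1,"ty": 0.5,"tz": 0,"yaw": 8,"claw": 8.5},{"tx": -1,"ty": 0.5,"tz": 0,"yaw": 8,"claw": 8.5},{"tx": -1,"ty": 0.5,"tz": 0,"yaw": 8,"claw": 8.5},{"tx": -0.5,"ty": 0,"tz": 0,"yaw": 8,"claw": 8.5},{"tx": 0,"ty": 0,"tz": 0,"yaw": 0,"claw": 8.5},{"tx": 0,"ty": 0,"tz": 0,"yaw": 0,"claw": 8.5}]'

```text
time_s: 17.95
position: [0.3964, 0.1268, 0.1708]
tool_rot: [[-0.91, 0.414, 0.0], [0.414, 0.91, -0.0], [-0.0, 0.0, -1.0]]
ft_force: [-0.4, 0.8, 0.0]
grip_width: 0.0849
gripper_force: 0.0
```

```bash
python3 - <<'E'
from held import *
from rig import env
o=env.observe();print(o["position"],o["ft_force"])
L=snap(env,"wrist","w15");C=cloud(L);I=L[0].astype(int);c=np.array([.4957,.0832]);r=np.hypot(*(C[...,:2]-c).transpose(2,0,1))
w=r<.03
f=(r<.0135)&(C[...,2]>.08)&(C[...,2]<.12);print("foot",f.sum(),np.percentile(C[...,2][f],[10,50,90,99]),(C[f].min(0)+C[f].max(0))/2)
red=w&(I[...,0]>1.8*I[...,1])&(I[...,0]>60);v,u=np.nonzero(red);q=C[red];print("red",red.sum(),u.min(),u.max(),v.min(),v.max(),q.mean(0),q.min(0),q.max(0),"r",np.percentile(r[red],[5,25,50,75,95]))
# collar wall radius beside the button, same heights, and fitted legs' buttons for comparison
m=w&~red&(C[...,2]>.03)&(C[...,2]<.052)&(r<.02);print("wall r",np.percentile(r[m],[25,50,75]))
d=q.mean(0)[:2]-c;print("button ang",np.degrees(np.arctan2(d[1],d[0])))
o2=(r>.1)&(r<.35)&(I[...,0]>1.8*I[...,1])&(I[...,0]>60)&(C[...,2]>.02)&(C[...,2]<.06)
x=C[o2];print("other",o2.sum(),x.mean(0) if len(x) else "")
# shelf position from top view now vs before
T0=load("top0");T1=snap(env,"top","top15")
for T in(T0,T1):
    D=cloud(T);J=T[0].astype(int);b=(D[...,2]>.008)&(D[...,2]<.022)&(J[...,0]>J[...,2]+50);b[:120]=0;b[215:]=0;b[:,:150]=0;b[:,280:]=0
    print(b.sum(),cv2.minAreaRect(D[b][:,:2].astype(np.float32)))
E
```

```text
[0.39641856 0.12680987 0.17076101] [-0.42414094  0.78714981  0.02632009]
foot 605 [0.08321793 0.09055739 0.09153375 0.09217848] [0.49566673 0.0827846  0.08638542]
red 83 258 264 266 277 [0.48140238 0.08898938 0.04307424] [0.47961499 0.08553296 0.02939018] [0.48491422 0.0919145  0.05229454] r [0.01444186 0.0152222  0.01560944 0.01603072 0.01649354]
wall r [0.01480884 0.01519341 0.01593638]
button ang 157.9560510789963
other 192 [0.50160621 0.31842216 0.04233212]
5393 ((0.5702871680259705, 0.20121648907661438), (0.2997173070907593, 0.20082207024097443), 88.53974151611328)
5065 ((0.5705355405807495, 0.20137250423431396), (0.3009847402572632, 0.20027302205562592), 88.95020294189453)
```

```bash
python3 -c "
from rig import env
print(env.close_job())"
```

```text
the job is handed in; nothing more can be done
None
```

The leg stands fully home in the collar (foot top about 91 mm), the button reads as popped out through the slot at about 158°, the shelf hasn't moved, and the job is handed in; I viewed 11 pictures, one over the limit of 10, and did not re-measure the mug, spice jars and tin at the end, though no move came near them.

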